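Find the comb leaf that fits the clamp spindle

TASK

Find out which leaf of the pitch comb fits the wooden clamp spindle lying in the green-posted saddle: try leaves one at a time on the thread through the guide slot, pressing only gently, and leave the one whose teeth go fully home standing there in the guide, let go. Leaves that do not fit go back upright into the rack, and the other things on the table stay where they are.

Things in the scene. Friction and masses are not known exactly. Their poses are not given: they have to be found in the camera images.
- saddle: Fixed grey base (110 mm in x, 200 in y, 12 thick) with two green end posts (100 mm high, inner faces at y +/-82) and two V-cradles in which a loose wooden spindle lies along the saddle's y, axis 45 mm above the table. Origin: centre of the underside, z up. The spindle cannot turn; it may lie up to 4 mm off the middle lengthwise and can shift to 7 mm.
- thread_top (a point): Top of the spindle's crests (63 mm high), middle of the guide slot; axes as the saddle. Spindle 36 mm across; grooves 6 mm deep, 5.6 wide, flat crests, spacing 8, 10 or 12 mm (varies by start), over y +/-48 mm; where the grooves lie is not measured. A leaf fully home rests its tooth roots on the crests: origin 5.5 mm below this point; one that does not mesh stands with it about level.
- guide_mouth (a point): Middle of the guide's mouth, 47 mm above thread_top; axes as the saddle. Two aluminium plates along the whole length between the posts, z 67 to 97 mm above the table, leave a slot 11 mm wide in the saddle's plane x = 0, where a leaf stands by itself (leaning up to 10 degrees); lips above flare to a mouth about 32 mm wide at z 110 mm.
- rack: Fixed dark wooden leaf rack, 80 mm in x, 256 in y. Origin: centre of the underside, z up. Three pockets in line at y -78, 0, +78 mm, each 72 mm long and 11 wide (in the plane x = 0), floor at z 10 mm, rails to z 40, flared lips to z 53. Each holds one leaf upright along the rack's y, on its tooth tips, within 3 mm of the pocket's middle. Which leaf is in which pocket varies.
- leaf_red: Comb leaf: upright aluminium blade 60 mm long (y), 6 thick (x), red grip on top; 80 g, balanced at z 74, same end for end. Origin: middle of the tooth tips, z up. Square teeth 5.5 mm long, 2.8 wide, evenly spaced along the lower edge, one at the middle; roots at z 5.5. Grip 12 mm thick (x), 40 long (y), z 61 to 105. Tooth spacing 8, 10 or 12 mm, each leaf another, not told which.
- leaf_blue: Comb leaf: upright aluminium blade 60 mm long (y), 6 thick (x), blue grip on top; 80 g, balanced at z 74, same end for end. Origin: middle of the tooth tips, z up. Square teeth 5.5 mm long, 2.8 wide, evenly spaced along the lower edge, one at the middle; roots at z 5.5. Grip 12 mm thick (x), 40 long (y), z 61 to 105. Tooth spacing 8, 10 or 12 mm, each leaf another, not told which.
- leaf_yellow: Comb leaf: upright aluminium blade 60 mm long (y), 6 thick (x), yellow grip on top; 80 g, balanced at z 74, same end for end. Origin: middle of the tooth tips, z up. Square teeth 5.5 mm long, 2.8 wide, evenly spaced along the lower edge, one at the middle; roots at z 5.5. Grip 12 mm thick (x), 40 long (y), z 61 to 105. Tooth spacing 8, 10 or 12 mm, each leaf another, not told which.
- disc: Bystander, loose: slice of a branch, 110 mm across, 28 mm high; not needed, leave it where it is.
- oil: Bystander, loose: small amber bottle, 40 mm across, 85 mm high; not needed, leave it where it is.
- brush: Bystander, loose: hand brush; not needed, leave it where it is.
- pencil: Bystander, loose: red pencil, 165 mm long; not needed, leave it where it is.
- loupe: Bystander, loose: black loupe, 44 mm across, 34 mm high; not needed, leave it where it is.
- core_mount: Bystander, loose: plywood strip with a core sample, 190 x 22 x 14 mm; not needed, leave it where it is.
- vise_knob: Bystander, loose: black turned knob, 44 mm across, 40 mm high; not needed, leave it where it is.
There are look-alikes about, which are no part of the job. Leave any turquoise look-alike of the leaf_blue alone.

How it is judged:
By the outcome, as a careful person would: the job done as asked, in the order asked, and still so for the second after the job is handed in, with the robot touching nothing.
It also fails if it takes over 72 s, if anything falls off the work surface, if the arm or the gripper's body presses on something with over 40 N, if the wrist force passes 120 N, or if a joint passes its speed limit or range.

ROBOT

A 6-joint arm with a two-finger parallel gripper is mounted at the origin on the work surface. World frame = base frame: x ahead of the robot, y to its left, z up, the work surface at z = 0. Lengths are in mm, angles in rad, forces in N, time in s.
With the tool pointing down it reaches from about 350 to 950 mm from the base axis. Payload 17.4 kg.
Tool frame: the origin (TCP) lies at the very end of the fingers, on their centre line; the grasp point (between the pads) lies 19 mm behind it (robot.grip_point_offset is the distance from the TCP to the grasp point, in mm); y points along the fingers, z is the direction in which the jaws open and shut, and the axes are right-handed (so a half turn about y gives the same grasp; the last joint's range is limited). The gripper opens to 93 mm and grips with 3 to 60 N. Pads are 15 mm wide; open, the fingers measure 128 mm over their backs; the gripper's body (75 mm by 188 mm) begins 65 mm behind the grasp point.
Start: joints at [-1.362, 0.116, 1.442, -0, 1.584, -0.038], TCP at [164.894, -654.555, 218.646] pointing down, gripper open.
Joint ranges: [-2.83, 2.83], [-0.83, 2.19], [0.07, 2.5], [-1.14, 4.28], [0.01, 3], [-2.97, 2.97]. Speed limits (rad/s): [1.89, 1.89, 2.22, 3.14, 3.14, 3.14].

INTERFACE

Orientations are given as a unit quaternion [w, x, y, z].
In Python, from station import status, cams, finish_job, robot gives the robot as it stands. The module is installed in compiled form; this text tells all that it offers.
- The arm moves only by the tool carry_out, never from a script. Its argument "targets" is a list of rows, each a list of 7 numbers: the finger opening in mm, from 0 to 93, then the shift along the tool's x, y, z in units of 30 mm (1.0 is 30 mm), then the turn, a rotation vector about the tool's x, y, z in units of 5 degrees (1.0 is 5 degrees). A call has 1 to 10 rows; each row is the pose to reach, as a shift and turn from the pose commanded when the call began, along the tool's axes at that moment; what a row does not reach only later rows make up. A row lasts 1/12 s, in which the tool goes at most 41.7 mm and 7.16 degrees, less where a joint would pass 70% of its speed; a pose out of reach is approached as far as the arm can. A call with a gripper value outside its range is refused whole. The fingers move at their own pace and stop on an object; the grip force is fixed at half the most. Time passes only in rows, so rows that repeat a pose let the fingers close. It gives the time, the measured TCP pose, the force and the opening at its end, in the units of the state.
- status.get_obs(): the state, without advancing time (a new reading comes with each control period).
- cams.get_image(name): name is "scene" or "top" or "wrist"; returns a dict with "image" (384x512x3 uint8, red, green, blue), "depth" (384x512 float32, mm along the optical axis (not along the pixel's ray), 0 where there is no reading), "vfov" (degrees; the focal length in pixels is half the picture's height over the tangent of half this angle, whatever the lens; pixels are square), "cx", "cy" (the principal point, pixels), "pose" (4x4, takes a point from camera to world coordinates). Camera axes: x right, y down, z forward; pixel columns grow to the right and rows downward; lengths in mm; the calibration is good to about 2 mm. A picture is of the moment at which its call begins.
- finish_job(): hands the job in, once; it reports no verdict.
The state is a dict: "time_s": time; "joint_pos": joint angles; "joint_velocities": joint speeds; "effort": joint torques, N m; "tcp_pos": TCP position; "tool_rot": TCP orientation; "wrist_force": force on the tool from outside, world axes, zero at the start; "moment": the same for the moment, N m; "opening": finger opening in mm.
Only numpy, scipy, OpenCV 4.12 (cv2) and the standard library are available. Lean on these libraries where they do the work, as an engineer would, in place of code of your own. Each camera call takes 0.05 s, during which the arm holds its last target.

## Working session

There is one attempt and no reset: what is moved stays moved. The work goes in short steps, Python scripts to look and compute and a tool call to move; the robot and the scene stay as the last step left them, time stands still between calls to the robot, and variables do not carry over. Pictures are saved under pics/ and viewed, and the job is handed in when it is done.

Besides the shell and the picture viewer there is one more tool, called as name(argument=value, ...) on one line, values as JSON. carry_out: Moves the arm, as the interface text tells. Its arguments: {"type":"object","properties":{"targets":{"type":"array"}},"required":["targets"]}

```bash
mkdir -p pics; ls; cat > h.py <<'E'
import numpy as np, cv2
from station import status, cams, finish_job, robot
def grab(n,tag):
    d=cams.get_image(n); cv2.imwrite(f'pics/{tag}.png',d['image'][:,:,::-1]); np.savez(f'{tag}.npz',**d); return d
def load(tag): return np.load(f'{tag}.npz')
def K(d):
    f=d['image'].shape[0]/2/np.tan(np.radians(float(d['vfov']))/2); return f,float(d['cx']),float(d['cy'])
def pix(d,u,v,z=None):
    f,cx,cy=K(d); P=d['pose']; r=np.array([(u-cx)/f,(v-cy)/f,1.])
    if z is None:
        return (P@np.r_[r*d['depth'][int(v),int(u)],1])[:3]
    w=P[:3,:3]@r; o=P[:3,3]; return o+w*(z-o[2])/w[2]
def proj(d,p):
    f,cx,cy=K(d); q=np.linalg.inv(d['pose'])@np.r_[p,1]; return f*q[0]/q[2]+cx, f*q[1]/q[2]+cy
def crop(d,u0,v0,u1,v1,s,tag):
    im=d['image'][v0:v1,u0:u1,::-1]; cv2.imwrite(f'pics/{tag}.png',cv2.resize(im,None,fx=s,fy=s,interpolation=cv2.INTER_CUBIC))
E
python3 - <<'E'
from h import *
for n in('scene','top','wrist'):
    d=grab(n,n+'0'); print(n,d['vfov'],d['cx'],d['cy'],d['pose'].round(2).tolist())
o=status.get_obs(); print({k:np.round(v,3).tolist() for k,v in o.items()}); print([a for a in dir(robot) if a[0]!='_'])
E
```

```text
pics
scene 46.02755777866884 251.6172043937375 189.23816694448726 [[-0.61, 0.59, -0.53, 1183.62], [0.79, 0.46, -0.4, 549.3], [0.0, -0.66, -0.75, 1048.82], [0.0, 0.0, 0.0, 1.0]]
top 46.926102237409424 257.7504363771347 192.47373619043046 [[-0.03, -0.99, 0.14, 342.61], [-1.0, 0.03, 0.02, 16.29], [-0.02, -0.14, -0.99, 1418.37], [0.0, 0.0, 0.0, 1.0]]
wrist 58.591389062487345 254.63954432158934 188.785572324018 [[0.24, -0.93, -0.29, 245.88], [-0.97, -0.23, -0.07, -634.59], [-0.0, 0.3, -0.96, 383.54], [0.0, 0.0, 0.0, 1.0]]
{'time_s': 0.15, 'joint_pos': [-1.362, 0.116, 1.442, -0.0, 1.584, -0.038], 'joint_velocities': [-0.001, -0.001, -0.003, 0.0, 0.0, -0.0], 'effort': [0.001, -72.176, -62.295, 0.078, 0.023, -0.0], 'tcp_pos': [164.837, -654.407, 218.1], 'tool_rot': [0.087, -0.087, 0.702, -0.701], 'wrist_force': [-0.352, -0.139, -1.285], 'moment': [-0.017, 0.074, -0.041], 'opening': 92.755}
['MotionError', 'grip_point_offset']
```

View pics/scene0.png

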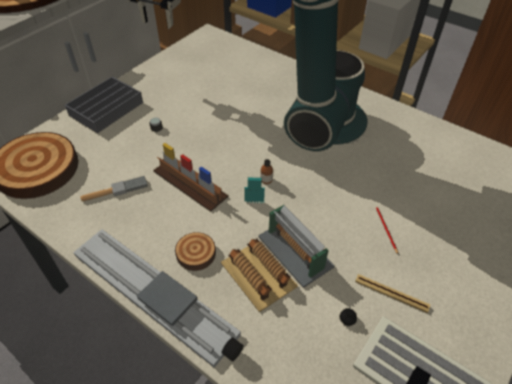

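View pics/top0.png

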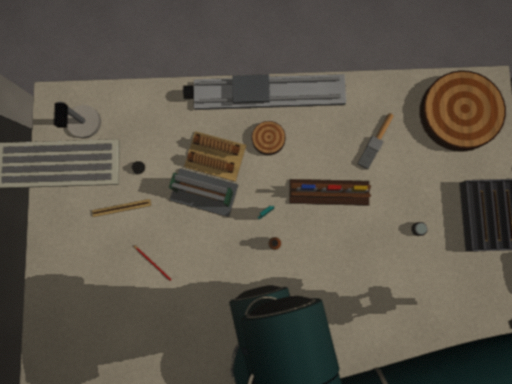

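View pics/wrist0.png

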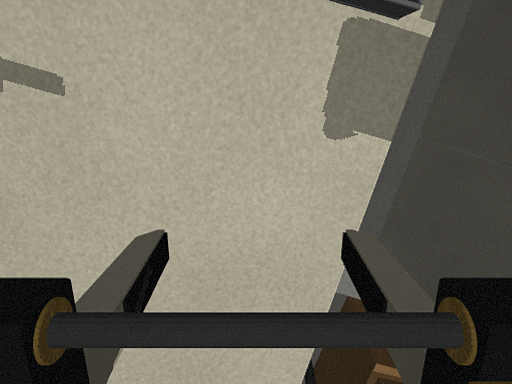

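Scene/top: the rack with yellow, red and blue grips is at top-view (330,192), the saddle at (203,190), a turquoise look-alike at (266,211), and spare spindles on wood at (214,152). I'll enlarge these.

```bash
python3 - <<'E'
from h import *
d=load('top0'); crop(d,150,120,250,220,8,'top0_sad'); crop(d,270,160,390,220,6.5,'top0_rack')
d=load('scene0'); crop(d,145,135,235,215,8,'sc0_rack'); crop(d,215,190,345,310,6,'sc0_sad')
for t,u,v in(('top0',290,181),('top0',369,181),('top0',369,205),('top0',290,205),('top0',308,187),('top0',334,188),('top0',360,188)):
    print(u,v,pix(load(t),u,v).round(1))
E
```

```text
290 181 [578.  -58.9  11.2]
369 181 [ 571.3 -313.3    4. ]
369 205 [ 493.7 -308.8    2.8]
290 205 [501.7 -56.7  -1.1]
308 187 [ 540.9 -106.1  115.1]
334 188 [ 535.7 -183.1  114. ]
360 188 [ 533.1 -259.6  115.5]
```

View pics/top0_sad.png

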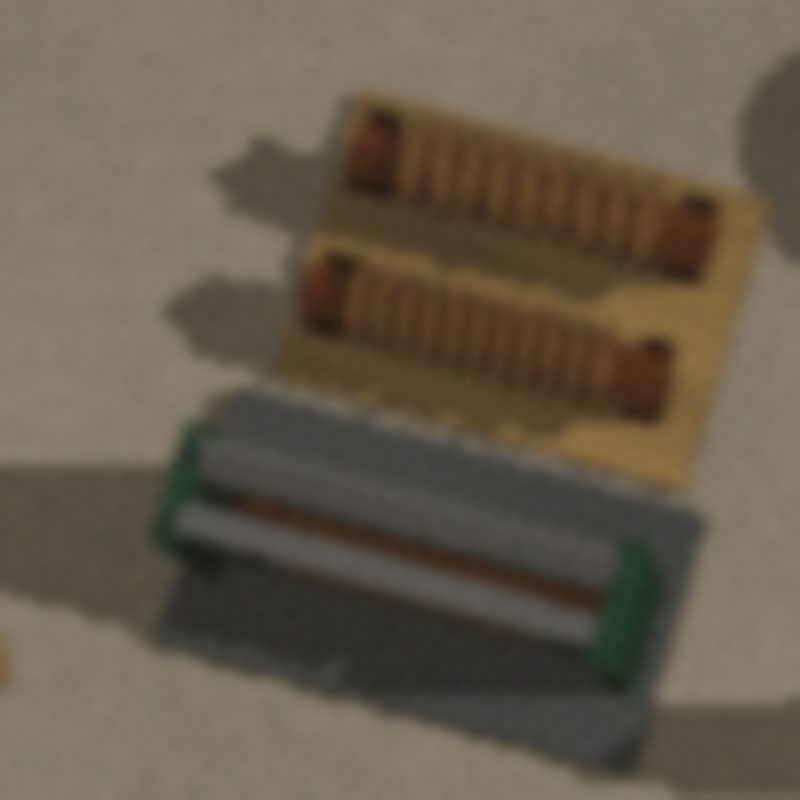

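View pics/top0_rack.png

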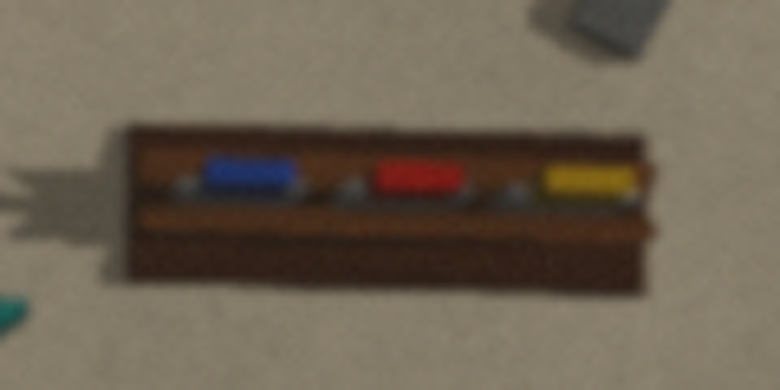

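View pics/sc0_rack.png

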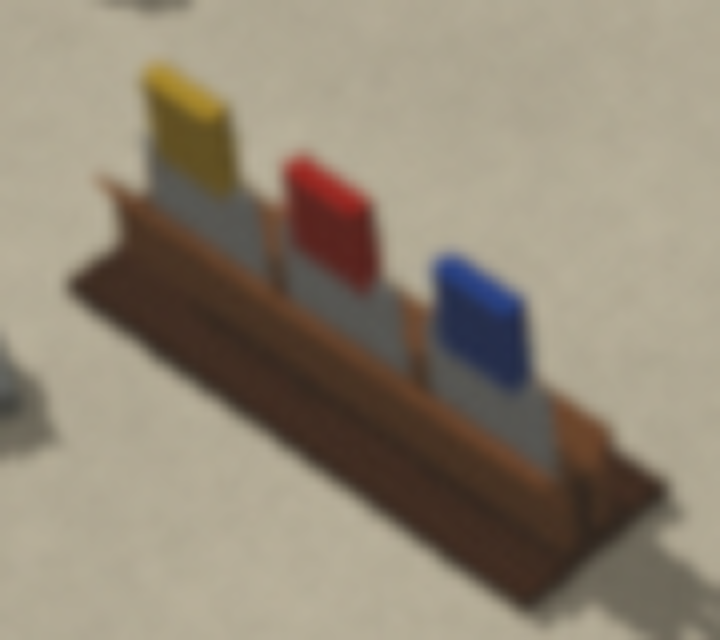

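View pics/sc0_sad.png

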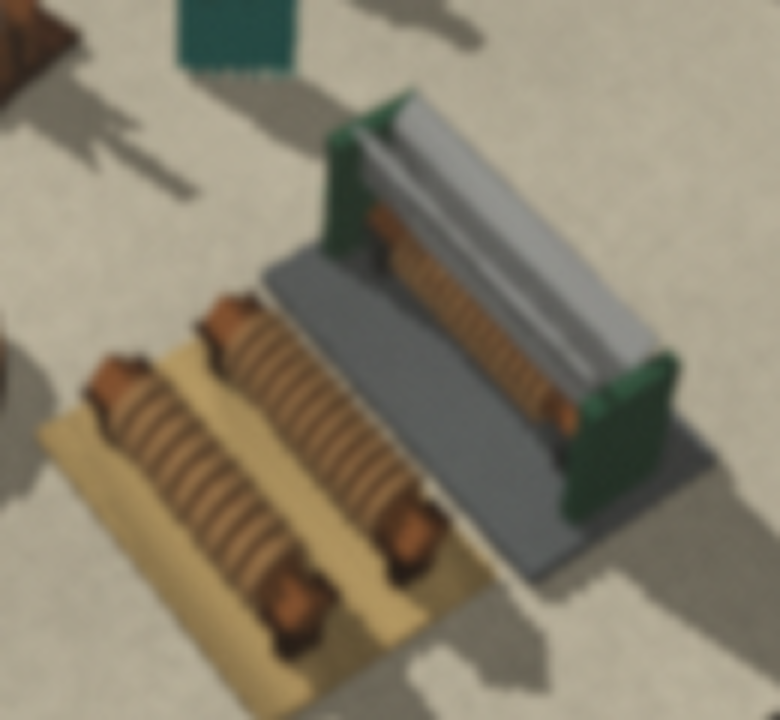

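```bash
cat >> h.py <<'E'
from scipy.spatial.transform import Rotation as R
def tool():
    o=status.get_obs(); q=o['tool_rot']; return np.array(o['tcp_pos']),R.from_quat([q[1],q[2],q[3],q[0]]).as_matrix(),o
def Rdown(yaw_deg):
    # tool y down; tool z (jaw dir) at horizontal heading yaw from world +x
    a=np.radians(yaw_deg); z=np.array([np.cos(a),np.sin(a),0]); y=np.array([0,0,-1.]); x=np.cross(y,z); return np.c_[x,y,z]
def delta(p,Rt):
    t,M,o=tool(); s=M.T@(np.array(p)-t)/30; r=R.from_matrix(M.T@Rt).as_rotvec(degrees=True)/5
    print('shift',s.round(3),'rot',r.round(3),'dist',np.linalg.norm(s)*30,'rows',max(np.linalg.norm(s)*30/41.7,np.linalg.norm(r)*5/7.16).round(1)); return s,r
E
python3 - <<'E'
from h import *
t,M,o=tool(); print(t,M.round(3))
d=load('wrist0'); T=np.eye(4);T[:3,:3]=M;T[:3,3]=t
print((np.linalg.inv(T)@d['pose']).round(3))
# saddle/rack from top depth
d=load('top0')
f,cx,cy=K(d)
for n,b in(('sad',(160,165,245,222)),('rack',(280,172,380,212))):
    u,v=np.meshgrid(np.arange(b[0],b[2]),np.arange(b[1],b[3]))
    dd=d['depth'][v,u]; P=np.stack([(u-cx)/f*dd,(v-cy)/f*dd,dd,np.ones_like(dd)],-1)@d['pose'].T
    z=P[...,2]; np.set_printoptions(linewidth=250)
    if n=='sad': print(z[::2,::3].round(0).astype(int))
E
```

```text
[ 164.83728455 -654.4072971   218.09961502] [[-0.97  -0.     0.244]
 [-0.244  0.001 -0.97 ]
 [-0.    -1.    -0.001]]
[[-1.00000e-03  9.55000e-01  2.97000e-01 -8.34270e+01]
 [ 1.00000e-03 -2.97000e-01  9.55000e-01 -1.65444e+02]
 [ 1.00000e+00  1.00000e-03 -0.00000e+00  4.31000e-01]
 [ 0.00000e+00  0.00000e+00  0.00000e+00  1.00000e+00]]
[[   6    0   -3    1    3   -1    2    7    6    8   14    5    8    2    9    3    9   52   59   58   58   57   58   52   50   11   11    0    3]
 [   4    3    3   -2   -1   -3    0   -1    0    7   14    5    8    9    7    5    7   11    7   47   54   59   54   52   59   11    8   -1   -5]
 [   0   -2    0    1    2    3   -1   13   11    3   -2   13   10    6    8    7   11   10    7   10    9   50   50   53   53    8    7    8   -4]
 [   5   -2    2    6    0   -3   16   12    8   15   15    0    5    0   14    8    8    7   10    7    3    4    8   48   18    3    5   -1    1]
 [   6    2   -6    0   -3  101   13   13   14   11   15    8   10   -2    6   -5    3    2   10    8   12   12    7   10    5    5    5   -2   -6]
 [  -1    0   -1    2 
[... 2830 characters left out ...]
2    1    0   -2    1   -1    3   -1   -4   -1   -1   -3   18    8   10   11   12   -2    2    3    2   -2]
 [  -1    6   -2    0   -3    0    4   -6   -6    3    2    0   -1    1    0    6    0    6    3   -2   -2   10    9   -4    0    3   -1   -4   -3]
 [  -3   -3    0   -2   -4    6   -1   -1   -2    3    0    0   -5   -3    4   -2   -1    5    1   -5    1    6    6    6    3    8   -3    6   -2]
 [  -1   -1   -5    0    5   -2   -5    0    0    4   -1   -3    3    2    3    1    0    0    0    3   -2   -1    1   -2   -3   -4   -2    3   -1]
 [   1    2    7    3    1   -3    8    2    4    0   -1    6   -4   -1    0    4   -1    0   -4    1    5    1    0    2    5    3    2    1    0]]
```

```bash
python3 - <<'E'
from h import *
delta((536,-130,250),Rdown(-2))
d=load('top0')
for n,u,v,z in(('postL',172.5,181,100),('postR',228,197.5,100)): print(n,pix(d,u,v,z).round(1))
a=pix(d,172.5,181,100);b=pix(d,228,197.5,100);print(np.degrees(np.arctan2(-(a-b)[0],(a-b)[1])),(a+b)/2)
E
```

```text
shift [-16.267  -1.051 -13.93 ] rot [ 9.0000e-03 -1.4773e+01 -7.0000e-03] dist 643.2592083665995 rows 15.4
postL [574.2 302.  100. ]
postR [518.6 134.  100. ]
-18.327678848884702 [546.40129304 218.01691198 100.        ]
```

carry_out(targets=[[92, -16.27, -1.05, -13.93, 0, -14.77, 0], [92, -16.27, -1.05, -13.93, 0, -14.77, 0], [92, -16.27, -1.05, -13.93, 0, -14.77, 0], [92, -16.27, -1.05, -13.93, 0, -14.77, 0], [92, -16.27, -1.05, -13.93, 0, -14.77, 0], [92, -16.27, -1.05, -13.93, 0, -14.77, 0], [92, -16.27, -1.05, -13.93, 0, -14.77, 0], [92, -16.27, -1.05, -13.93, 0, -14.77, 0], [92, -16.27, -1.05, -13.93, 0, -14.77, 0], [92, -16.27, -1.05, -13.93, 0, -14.77, 0]])

```text
time_s: 0.98
tcp_pos: [405.9, -313.0, 239.2]
tool_rot: [-0.483, 0.483, -0.517, 0.517]
wrist_force: [0.2, -0.4, -0.2]
opening: 92.0
```

```bash
python3 - <<'E'
from h import *
delta((536,-130,250),Rdown(-2))
E
```

```text
shift [-6.38  -0.361  3.911] rot [-0.002 -0.38   0.002] dist 224.74802711409632 rows 5.4
```

carry_out(targets=[[92, -6.38, -0.36, 3.91, 0, -0.38, 0], [92, -6.38, -0.36, 3.91, 0, -0.38, 0], [92, -6.38, -0.36, 3.91, 0, -0.38, 0], [92, -6.38, -0.36, 3.91, 0, -0.38, 0], [92, -6.38, -0.36, 3.91, 0, -0.38, 0], [92, -6.38, -0.36, 3.91, 0, -0.38, 0], [92, -6.38, -0.36, 3.91, 0, -0.38, 0], [92, -6.38, -0.36, 3.91, 0, -0.38, 0]])

```text
time_s: 1.65
tcp_pos: [536.6, -132.0, 249.5]
tool_rot: [0.49, -0.49, 0.51, -0.509]
wrist_force: [-0.2, -0.4, -0.1]
opening: 91.7
```

```bash
python3 - <<'E'
from h import *
d=grab('wrist','w1'); t,M,o=tool(); print(t,o['time_s'])
for n,p,y in (('sad',(560,262,200),-18),):delta(p,Rdown(y))
E
```

```text
[ 536.19700375 -132.79582254  249.53863947] 1.7
shift [-13.181   1.65    0.265] rot [7.000e-03 3.139e+00 2.000e-03] dist 398.60306185822157 rows 9.6
```

View pics/w1.png

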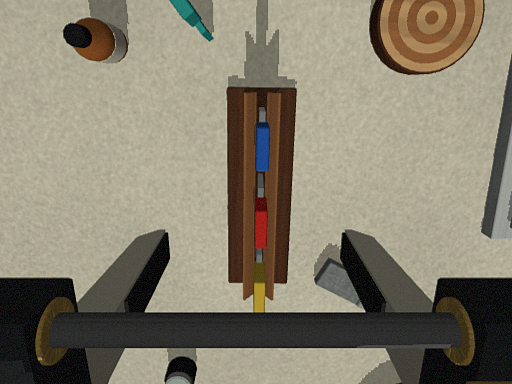

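Wrist view: blue grip at ~(263,147), red ~(261,222), yellow partly behind the bar at (260,288); the image's up is world +y. I'll zoom in.

```bash
python3 - <<'E'
from h import *
d=load('w1'); crop(d,215,75,315,325,3.0,'w1c')
for r in (100,130,150,165,190,210,235,240):
    print(r,(pix(d,262,r)).round(1))
for r in (130,150,210,235):
    # red/blue top edges
    row=d['image'][r,240:290].astype(int); dep=d['depth'][r,240:290]
    print(r,[ (240+i,int(dep[i])) for i in range(50) if dep[i]<320 and dep[i]>0])
    a=[pix(d,240+i,r).round(1).tolist() for i in range(50) if 0<dep[i]<320]; print(a[0],a[-1])
E
```

```text
100 [547.6 -67.7  31.2]
130 [545.1 -89.1 114.6]
150 [ 544.6 -106.7  114.4]
165 [ 544.1 -120.6  113.5]
190 [ 543.8 -156.4   75.1]
210 [ 542.8 -164.4  112.4]
235 [ 541.9 -189.4  114.1]
240 [ 541.8 -194.6  114.2]
130 [(256, 300), (257, 299), (258, 297), (259, 299), (260, 299), (261, 299), (262, 298), (263, 299), (264, 298), (265, 298), (266, 300), (267, 299), (268, 299), (269, 299)]
[539.9, -89.1, 112.6] [551.3, -89.5, 113.4]
150 [(256, 305), (257, 304), (258, 303), (259, 304), (260, 303), (261, 303), (262, 304), (263, 305), (264, 304), (265, 305), (266, 305), (267, 303), (268, 305)]
[539.2, -106.8, 113.0] [549.9, -107.2, 113.3]
210 []Traceback (most recent call last):
  File "<stdin>", line 9, in <module>
IndexError: list index out of range
```

View pics/w1c.png

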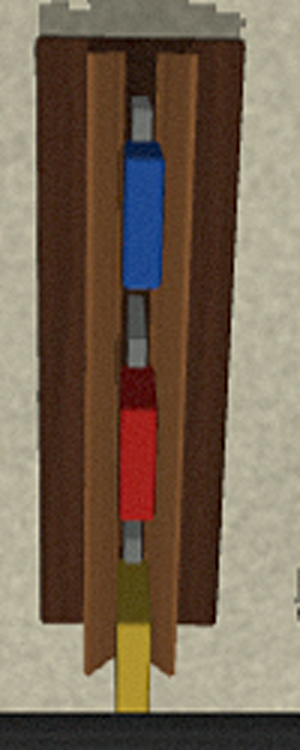

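```bash
python3 - <<'E'
from h import *
d=load('w1'); z=114.5
for n,q in (('blue far',(262.7,126.7)),('blue near',(261.8,171)),('red far',(261.2,211)),('red near',(260.6,248)),('yel far',(259.5,283)),
  ('rackFL',(227.7,87.7)),('rackFR',(296,88))):
    print(n,pix(d,*q,z if 'rack' not in n else 10).round(1))
s=load('scene0');w=d
# two-view heights: blue grip top centre seen in scene crop
t=load('top0')
for n,tu,su in (('blue',(270+250/6.5,160+168/6.5),(145+482/8,135+278/8)),('red',(270+420/6.5,160+172/6.5),(145+332/8,135+183/8)),('yel',(270+590/6.5,160+176/6.5),(145+188/8,135+88/8))):
    # triangulate top & scene
    def ray(d,p):
        f,cx,cy=K(d);r=d['pose'][:3,:3]@np.array([(p[0]-cx)/f,(p[1]-cy)/f,1]);return d['pose'][:3,3],r/np.linalg.norm(r)
    o1,r1=ray(t,tu);o2,r2=ray(s,su);k=np.linalg.lstsq(np.c_[r1,-r2],o2-o1,rcond=None)[0]
    print(n,(o1+r1*k[0]).round(1),(o2+r2*k[1]).round(1))
E
```

```text
blue far [545.8 -86.2 114.5]
blue near [ 543.8 -125.9  114.5]
red far [ 542.  -164.6  114.5]
red near [ 540.1 -203.   114.5]
yel far [ 537.7 -241.9  114.5]
rackFL [509.5 -53.8  10. ]
rackFR [587.  -57.1  10. ]
blue [ 544.7 -107.9  112.6] [ 541.7 -103.7  111.8]
red [ 540.7 -185.6  111.1] [ 537.4 -181.2  109.9]
yel [ 536.3 -262.8  111.8] [ 533.3 -258.9  110.6]
```

```bash
python3 - <<'E'
from h import *
delta((532,174,210),Rdown(-18))
E
```

```text
shift [-10.213   1.317  -0.55 ] rot [7.000e-03 3.139e+00 2.000e-03] dist 309.36159357153645 rows 7.4
```

carry_out(targets=[[92, -10.2, 1.3, -0.55, 0, 3.14, 0], [92, -10.2, 1.3, -0.55, 0, 3.14, 0], [92, -10.2, 1.3, -0.55, 0, 3.14, 0], [92, -10.2, 1.3, -0.55, 0, 3.14, 0], [92, -10.2, 1.3, -0.55, 0, 3.14, 0], [92, -10.2, 1.3, -0.55, 0, 3.14, 0], [92, -10.2, 1.3, -0.55, 0, 3.14, 0], [92, -10.2, 1.3, -0.55, 0, 3.14, 0], [92, -10.2, 1.3, -0.55, 0, 3.14, 0], [92, -10.2, 1.3, -0.55, 0, 3.14, 0]])

```text
time_s: 2.53
tcp_pos: [532.3, 173.4, 210.6]
tool_rot: [-0.415, 0.416, -0.572, 0.572]
wrist_force: [0.5, -0.1, -0.1]
opening: 92.2
```

```bash
python3 - <<'E'
from h import *
d=grab('wrist','w2'); t,M,o=tool(); print(t,o['time_s'])
crop(d,180,20,330,240,3.5,'w2c')
E
```

```text
[532.49059267 172.62906907 210.84440686] 2.5833
```

View pics/w2.png

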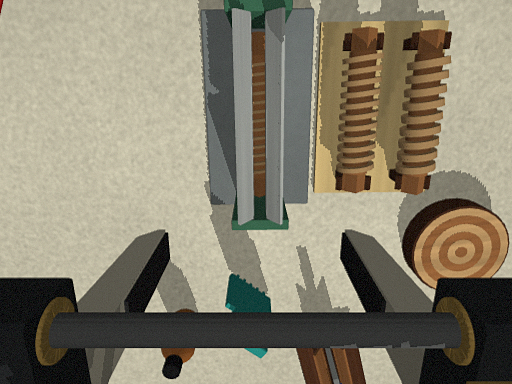

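View pics/w2c.png

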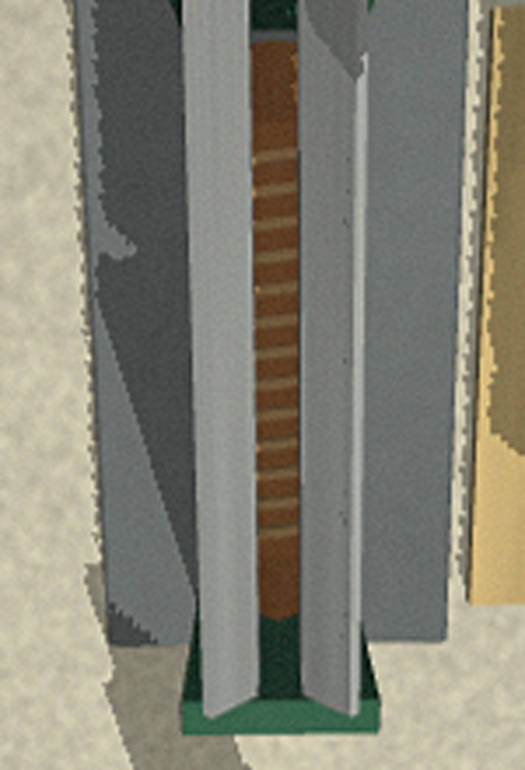

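The spindle shows 13 light crests through the slot (crop rows 157…533), which points to an 8 mm pitch. I'll compute crest positions and the saddle pose.

```bash
python3 - <<'E'
from h import *
d=load('w2'); im=d['image'].astype(float).sum(2)
# slot edges & profile
for v in range(60,190,20): print(v, im[v,245:275].astype(int))
B=[]
prof=np.array([im[v,int(round(254.8+(v-60)*0.025)):int(round(254.8+(v-60)*0.025))+8].mean() for v in range(40,200)])
print(prof.astype(int))
E
```

```text
60 [422 432 442 442 440 454 364 189 171 190 198 194 184 205 202 197 200 184
 187 164 292 352 355 338 345 354 350 344 354 352]
80 [456 432 440 430 423 453 428 205 183 179 177 186 189 197 198 177 194 188
 178 172 182 361 374 357 340 359 348 346 351 353]
100 [444 444 443 434 446 458 492 227 151 192 196 189 188 195 175 192 208 213
 223 223 191 362 373 357 346 355 351 360 343 358]
120 [445 449 451 443 445 441 462 374 258 240 238 246 258 260 248 273 269 284
 260 261 184 422 365 360 344 358 361 351 351 361]
140 [444 438 442 431 428 459 463 457 261 218 207 221 205 202 203 193 191 199
 189 170 177 412 364 351 365 360 341 342 356 366]
160 [436 442 433 440 433 439 457 501 232 172 191 204 180 187 212 195 190 180
 202 177 184 338 363 359 346 347 346 344 364 357]
180 [446 442 433 420 429 427 432 479 298 183 152 163 165 196 160 181 176 166
 188 173 165 329 357 354 352 349 345 346 357 359]
[177 179 174 172 174 173 171 176 175 173 168 174 174 172 172 191 194 190
 188 191 195 192 204 256 261 240 195 194 187 193 191 185 220 256 269 236
 200 190 195 192 188 192 240 258 262 216 192 187 191 188 187 222 255 270
 237 196 189 195 190 195 197 245 264 252 207 189 194 192 192 189 238 259
 256 208 187 197 196 193 185 236 262 257 208 190 191 193 191 191 237 261
 244 198 184 191 188 188 195 251 268 231 194 190 190 195 187 215 254 260
 214 192 183 193 189 189 237 265 240 191 191 195 190 184 225 261 257 211
 187 185 188 189 201 249 254 215 191 185 186 192 182 178 175 173 179 179
 173 179 173 173 179 177 176 174 174 173 179 169 147 126 114 114]
```

```bash
python3 - <<'E'
from h import *
from scipy.signal import find_peaks
d=load('w2'); im=d['image'].astype(float).sum(2)
prof=np.array([im[v,int(round(254.8+(v-60)*0.012)):int(round(254.8+(v-60)*0.012))+8].mean() for v in range(40,200)])
p,_=find_peaks(prof,height=235,distance=5)
c=[]
for i in p:
    w=np.clip(prof[i-3:i+4]-200,0,None); c.append(40+i-3+(w*np.arange(7)).sum()/w.sum())
c=np.array(c); print(len(c),c.round(2))
W=np.array([pix(d,258.1+(v-60)*0.012,v,63) for v in c])
print(W.round(1)); D=np.linalg.norm(np.diff(W,axis=0),axis=1); print(D.round(2),D.mean())
a=pix(d,258.1,60,80);b=pix(d,259.5,180,80); print('slot',a,b,'yaw',np.degrees(np.arctan2(-(a-b)[0],(a-b)[1])))
print('crestline',np.degrees(np.arctan2(-(W[0]-W[-1])[0],(W[0]-W[-1])[1])))
# base edges: left edge, right edge cols
crop(d,190,0,325,60,5,'w2far'); crop(d,190,180,325,240,5,'w2near')
E
```

```text
13 [ 63.84  73.68  83.32  92.79 102.2  111.34 120.23 129.16 137.96 146.65
 155.08 163.51 171.85]
[[565.9 265.7  63. ]
 [563.6 258.1  63. ]
 [561.2 250.4  63. ]
 [558.9 242.8  63. ]
 [556.5 235.1  63. ]
 [554.2 227.5  63. ]
 [551.9 220.   63. ]
 [549.6 212.4  63. ]
 [547.2 204.7  63. ]
 [544.8 197.   63. ]
 [542.5 189.5  63. ]
 [540.2 181.8  63. ]
 [537.8 174.1  63. ]]
[8.02 7.99 7.98 8.05 7.94 7.85 8.01 8.   8.03 7.91 8.02 8.06] 7.9887255599560545
slot [566.38032889 267.82633951  80.        ] [536.66586922 171.14285201  80.        ] yaw -17.08415540864606
crestline -17.063788255456547
```

View pics/w2near.png

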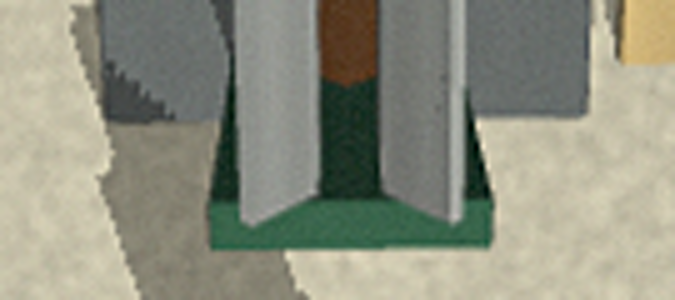

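View pics/w2far.png

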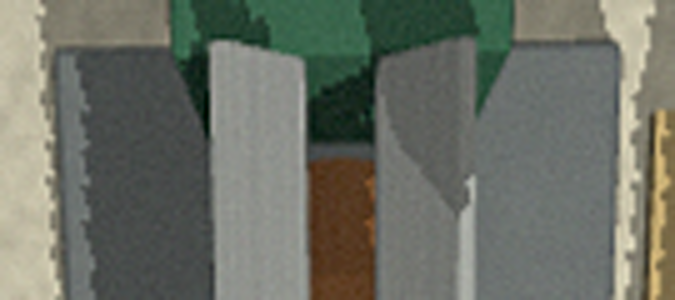

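```bash
python3 - <<'E'
from h import *
d=load('w2')
c=[pix(d,190+u/5,v,12) for u,v in((60,45/5),(617,42/5),(590,180+115/5),(103,180+122/5))]
for p in c: print(p.round(1))
C=sum(c)/4; print('centre',C, np.linalg.norm(c[0]-c[1]),np.linalg.norm(c[1]-c[2]))
y=np.array([np.sin(np.radians(17.07)),np.cos(np.radians(17.07))]); print('mid crest along saddle y from centre',(np.array([551.9,220.])-C[:2])@y, 'lateral',(np.array([551.9,220.])-C[:2])@np.array([y[1],-y[0]]))
E
```

```text
[531.1 331.5  12. ]
[632.8 299.1  12. ]
[575.6 109.9  12. ]
[470.4 142.2  12. ]
centre [552.47405886 220.6994981   12.        ] 106.65300424447479 197.70226894133694
mid crest along saddle y from centre -0.8371921429579672 lateral -0.34343919497475034
```

```bash
python3 - <<'E'
from h import *
delta((544.8,-106,140),Rdown(-2.75))
E
```

```text
shift [8.701 2.365 3.271] rot [ 0.    -3.064  0.005] dist 287.75790106596907 rows 6.9
```

carry_out(targets=[[50, 8.7, 0.6, 3.27, 0, -3.06, 0], [50, 8.7, 0.6, 3.27, 0, -3.06, 0], [50, 8.7, 0.6, 3.27, 0, -3.06, 0], [50, 8.7, 0.6, 3.27, 0, -3.06, 0], [50, 8.7, 0.6, 3.27, 0, -3.06, 0], [50, 8.7, 1.6, 3.27, 0, -3.06, 0], [50, 8.7, 2.365, 3.27, 0, -3.06, 0], [50, 8.7, 2.365, 3.27, 0, -3.06, 0], [50, 8.7, 2.365, 3.27, 0, -3.06, 0]])

```text
time_s: 3.33
tcp_pos: [543.1, -108.3, 137.1]
tool_rot: [0.486, -0.487, 0.514, -0.512]
wrist_force: [-0.8, 0.1, -0.7]
opening: 49.9
```

```bash
python3 - <<'E'
from h import *
delta((544.8,-106,74),Rdown(-2.75)); t,M,o=tool(); print(t,o['joint_velocities'])
d=grab('wrist','w3')
E
```

```text
shift [-0.078  2.105  0.062] rot [ 0.045 -0.055 -0.004] dist 63.21266438989606 rows 1.5
[ 543.07528021 -108.26017301  137.14869673] [ 0.06725328 -0.03041198 -0.0449228   0.01479005  0.04640686  0.04816764]
```

View pics/w3.png

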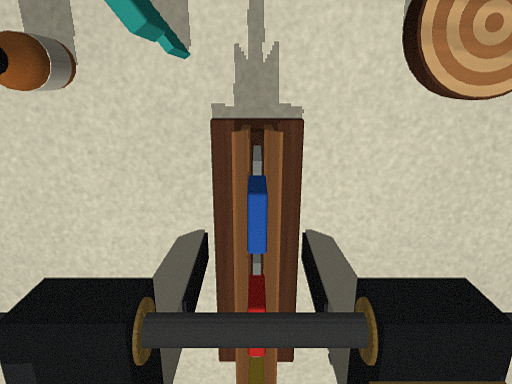

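```bash
python3 - <<'E'
from h import *
d=load('w3'); crop(d,205,110,310,360,3,'w3c')
t,M,o=tool(); print(t)
delta((544.8,-106,74),Rdown(-2.75))
for n,q in (('blue far',(257.8,193)),('blue near',(257,253))): print(n,pix(d,*q,114.5).round(1))
E
```

```text
[ 543.87276027 -106.67812354  139.18723171]
shift [-0.023  2.173  0.034] rot [ 0.021 -0.042 -0.005] dist 65.19735273205147 rows 1.6
blue far [546.3 -86.5 114.5]
blue near [ 543.9 -125.   114.5]
```

View pics/w3c.png

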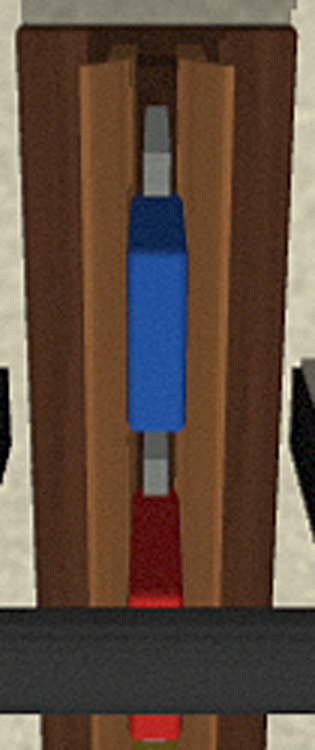

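carry_out(targets=[[50, 0, 1.2, 0.03, 0, 0, 0], [50, 0, 2.18, 0.03, 0, 0, 0], [50, 0, 2.18, 0.03, 0, 0, 0], [0, 0, 2.18, 0.03, 0, 0, 0], [0, 0, 2.18, 0.03, 0, 0, 0], [0, 0, 2.18, 0.03, 0, 0, 0], [0, 0, 2.18, 0.03, 0, 0, 0]])

```text
time_s: 3.97
tcp_pos: [546.7, -104.8, 76.7]
tool_rot: [-0.489, 0.487, -0.511, 0.513]
wrist_force: [0.1, -0.4, 0.2]
opening: 28.3
```

```bash
python3 - <<'E'
from h import *
t,M,o=tool(); print(t,o['opening'],o['wrist_force'],o['joint_velocities'].round(3) if hasattr(o['joint_velocities'],'round') else '')
E
```

```text
[ 546.72580731 -104.79329008   76.69097195] 28.266494523931172 [ 0.10091305 -0.35706109  0.16893415] [-0.004  0.005  0.01   0.    -0.005 -0.001]
```

carry_out(targets=[[22, 0.035, 0.08, -0.055, 0, 0, 0], [12, 0.035, 0.08, -0.055, 0, 0, 0], [0, 0.035, 0.08, -0.055, 0, 0, 0], [0, 0.035, 0.08, -0.055, 0, 0, 0], [0, 0.035, 0.08, -0.055, 0, 0, 0], [0, 0.035, 0.08, -0.055, 0, 0, 0]])

```text
time_s: 4.47
tcp_pos: [544.1, -105.9, 72.2]
tool_rot: [0.488, -0.488, 0.512, -0.512]
wrist_force: [-1.2, 0.3, 2.5]
opening: 12.1
```

```bash
python3 - <<'E'
from h import *
t,M,o=tool(); print(t,o['opening'],o['wrist_force'],o['time_s'])
delta((552,221,330),Rdown(-17.07))
E
```

```text
[ 544.09694858 -105.86617032   72.24387753] 12.080624431383123 [-1.17749283  0.29436682  2.4735701 ] 4.4667
shift [-10.895  -8.592  -0.259] rot [1.000e-03 2.866e+00 1.000e-03] dist 416.34381248702846 rows 10.0
```

carry_out(targets=[[0, 0, -1.2, 0, 0, 0, 0], [0, 0, -2.4, 0, 0, 0, 0], [0, -1, -3.4, 0, 0, 0, 0], [0, -11, -10, 1.9, 0, -3.5, 0], [0, -11, -10, 1.9, 0, -3.5, 0], [0, -11, -10, 1.9, 0, -3.5, 0], [0, -11, -10, 1.9, 0, -3.5, 0], [0, -11, -10, 1.9, 0, -3.5, 0], [0, -11, -10, 1.9, 0, -3.5, 0], [0, -11, -10, 1.9, 0, -3.5, 0]])

```text
time_s: 5.3
tcp_pos: [602.5, 163.4, 333.4]
tool_rot: [0.56, -0.56, 0.432, -0.432]
wrist_force: [0.8, -0.5, -0.6]
opening: 11.7
```

```bash
python3 - <<'E'
from h import *
t,M,o=tool(); print(t,o['opening'],o['wrist_force'],o['time_s'])
d=grab('scene','s4')
p=proj(d,t-[0,0,40]); print(p); u,v=map(int,p)
crop(d,u-45,v-35,u+45,v+35,8,'s4c')
E
```

```text
[602.50688244 163.37894725 333.38428884] 11.73992289622348 [ 0.83302355 -0.49174305 -0.62857807] 5.3
(np.float64(270.3845805435735), np.float64(180.92060932520099))
```

View pics/s4c.png

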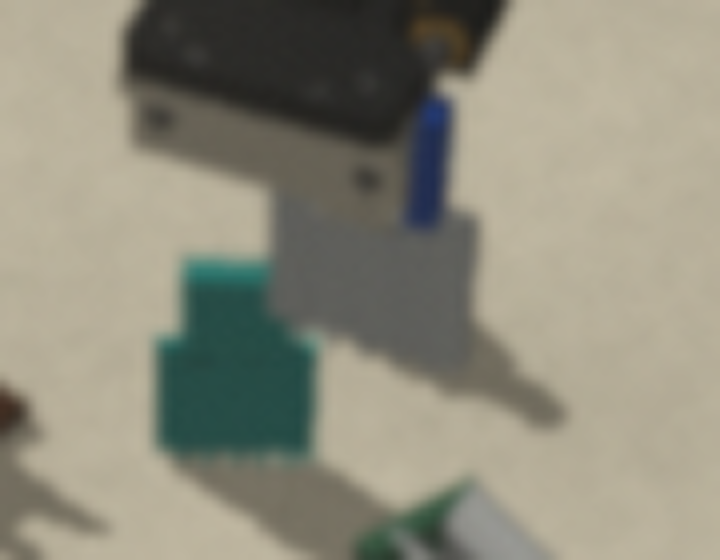

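```bash
python3 - <<'E'
from h import *
t,M,o=tool(); print(t)
d=load('s4'); 
crop(d,255,172,295,202,18,'s4d')
E
```

```text
[603.68509022 168.19013113 337.51553852]
```

View pics/s4d.png

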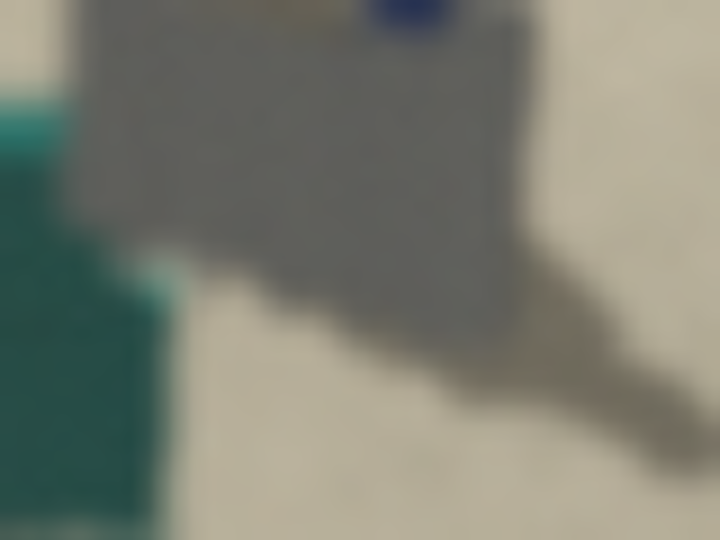

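```bash
python3 - <<'E'
from h import *
delta((720,300,500),Rdown(27))
E
```

```text
shift [-3.257 -5.387  4.903] rot [-0.056 -2.418 -0.014] dist 239.38295676621337 rows 5.7
```

carry_out(targets=[[0, -3.2, -5.3, 4.9, 0, -2.4, 0], [0, -3.2, -5.3, 4.9, 0, -2.4, 0], [0, -3.2, -5.3, 4.9, 0, -2.4, 0], [0, -3.2, -5.3, 4.9, 0, -2.4, 0], [0, -3.2, -5.3, 4.9, 0, -2.4, 0], [0, -3.2, -5.3, 4.9, 0, -2.4, 0], [0, -3.2, -5.3, 4.9, 0, -2.4, 0], [0, -3.2, -5.3, 4.9, 0, -2.4, 0]])

```text
time_s: 6.02
tcp_pos: [721.5, 293.3, 491.1]
tool_rot: [0.602, -0.602, 0.37, -0.37]
wrist_force: [0.3, -0.1, -1.4]
opening: 11.9
```

```bash
python3 - <<'E'
from h import *
t,M,o=tool(); print(t,o['opening'],o['wrist_force'],o['time_s'])
d=grab('scene','s5')
p=proj(d,t-[0,0,50]); print(p); u,v=map(int,p)
crop(d,u-28,v-20,u+28,v+20,14,'s5c')
E
```

```text
[721.51097368 293.30874816 491.05336515] 11.866998998457968 [ 0.25408937 -0.06765327 -1.44928672] 6.0167
(np.float64(293.5367227334071), np.float64(196.47575929244118))
```

View pics/s5c.png

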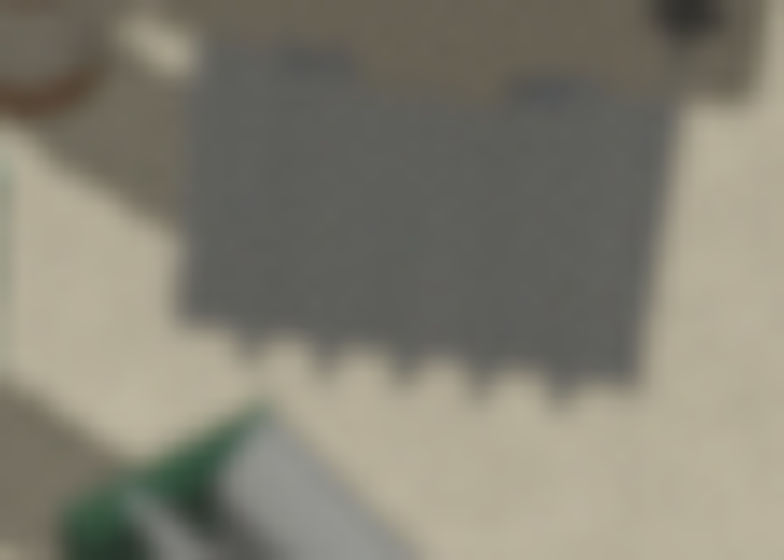

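Scene view of the held blue leaf shows 5 teeth (crop x 250, 325, 402, 480, 560) on a 462 px blade, i.e. about 10 mm pitch. The spindle is 8 mm, so blue does not fit and goes back to its pocket.

```bash
python3 - <<'E'
from h import *
t,M,o=tool(); print(t)
delta((544.3,-105.9,150),Rdown(-2.75))
E
```

```text
[721.02557273 292.48213671 490.3227989 ]
shift [  9.199  11.349 -11.239] rot [6.000e-03 5.909e+00 1.000e-03] dist 552.9555699685044 rows 13.3
```

carry_out(targets=[[0, 9.2, 10, -11.24, 0, 5.91, 0], [0, 9.2, 10, -11.24, 0, 5.91, 0], [0, 9.2, 10, -11.24, 0, 5.91, 0], [0, 9.2, 10, -11.24, 0, 5.91, 0], [0, 9.2, 10, -11.24, 0, 5.91, 0], [0, 9.2, 10, -11.24, 0, 5.91, 0], [0, 9.2, 10, -11.24, 0, 5.91, 0], [0, 9.2, 10, -11.24, 0, 5.91, 0], [0, 9.2, 10, -11.24, 0, 5.91, 0], [0, 9.2, 10, -11.24, 0, 5.91, 0]])

```text
time_s: 6.9
tcp_pos: [582.7, -14.1, 260.1]
tool_rot: [0.488, -0.488, 0.512, -0.512]
wrist_force: [0.7, 0.7, -0.3]
opening: 11.7
```

```bash
python3 - <<'E'
from h import *
t,M,o=tool(); print(t)
delta((544.3,-105.9,150),Rdown(-2.75))
E
```

```text
[582.7221773  -14.08400738 260.09894551]
shift [ 3.119  3.67  -1.128] rot [ 0.002 -0.012  0.001] dist 148.41906215946483 rows 3.6
```

carry_out(targets=[[0, 3.0, 3.5, -1.1, 0, 0, 0], [0, 3.0, 3.5, -1.1, 0, 0, 0], [0, 3.0, 3.5, -1.1, 0, 0, 0], [0, 3.0, 3.5, -1.1, 0, 0, 0], [0, 3.0, 3.5, -1.1, 0, 0, 0], [0, 3.0, 3.5, -1.1, 0, 0, 0], [0, 3.0, 3.5, -1.1, 0, 0, 0], [0, 3.0, 3.5, -1.1, 0, 0, 0]])

```text
time_s: 7.57
tcp_pos: [548.8, -99.9, 159.0]
tool_rot: [-0.488, 0.487, -0.511, 0.512]
wrist_force: [-0.4, 0.1, -0.4]
opening: 11.9
```

```bash
python3 - <<'E'
from h import *
t,M,o=tool(); print(t,o['joint_velocities'])
delta((544.3,-105.9,150),Rdown(-2.75))
delta((544.3,-105.9,74),Rdown(-2.75))
E
```

```text
[548.77880282 -99.89778476 158.95568687] [ 0.0030366   0.00530729 -0.00177849 -0.00140154 -0.001843   -0.00368036]
shift [ 0.207  0.298 -0.14 ] rot [-0.027  0.003  0.002] dist 11.674356074516593 rows 0.3
shift [ 0.206  2.832 -0.146] rot [-0.027  0.003  0.002] dist 85.2851393490016 rows 2.0
```

carry_out(targets=[[0, 0.21, 0.5, -0.15, 0, 0, 0], [0, 0.21, 0.9, -0.15, 0, 0, 0], [0, 0.21, 0.9, -0.15, 0, 0, 0], [0, 0.21, 0.9, -0.15, 0, 0, 0]])

```text
time_s: 7.9
tcp_pos: [542.7, -106.5, 129.1]
tool_rot: [0.487, -0.488, 0.513, -0.511]
wrist_force: [-0.3, -0.5, -0.7]
opening: 12.1
```

```bash
python3 - <<'E'
from h import *
t,M,o=tool(); print(t,o['joint_velocities'].round(3))
delta((544.3,-105.9,73.5),Rdown(-2.75))
E
```

```text
[ 542.68306662 -106.47710183  129.05343874] [-0.    -0.011 -0.026  0.003  0.011  0.001]
shift [-0.021  1.852  0.057] rot [ 0.023 -0.007 -0.005] dist 55.579961096855236 rows 1.3
```

carry_out(targets=[[0, 0, 0.8, 0.03, 0, 0, 0], [0, 0, 1.5, 0.03, 0, 0, 0], [0, 0, 1.82, 0.03, 0, 0, 0], [0, 0, 1.82, 0.03, 0, 0, 0], [0, 0, 1.82, 0.03, 0, 0, 0]])

```text
time_s: 8.32
tcp_pos: [544.2, -106.7, 76.0]
tool_rot: [0.488, -0.488, 0.512, -0.512]
wrist_force: [0.5, -0.6, -0.5]
opening: 11.7
```

carry_out(targets=[[0, 0, 0.08, 0, 0, 0, 0], [0, 0, 0.08, 0, 0, 0, 0], [30, 0, 0.08, 0, 0, 0, 0], [30, 0, 0.08, 0, 0, 0, 0], [30, 0, 0.08, 0, 0, 0, 0], [36, 0, -0.5, 0, 0, 0, 0], [50, 0, -1.6, 0, 0, 0, 0], [50, 0, -2.2, 0, 0, 0, 0]])

```text
time_s: 8.98
tcp_pos: [544.5, -106.9, 144.5]
tool_rot: [-0.488, 0.487, -0.512, 0.513]
wrist_force: [0.9, -1.1, 1.6]
opening: 45.0
```

```bash
python3 - <<'E'
from h import *
d=grab('wrist','w6')
delta((541,-184,140),Rdown(-2.75));t,M,o=tool(); print(t,o['time_s'])
E
```

```text
shift [ 2.566  0.263 -0.031] rot [-0.066 -0.008  0.013] dist 77.37817439411862 rows 1.9
[ 545.62502573 -107.15492691  147.79908653] 9.0333
```

View pics/w6.png

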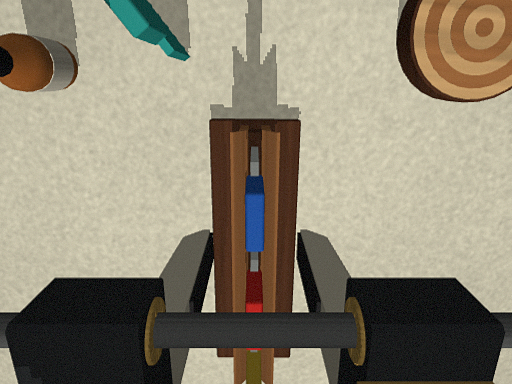

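Blue stands upright in its pocket again (grip at 255,220). Next is red.

carry_out(targets=[[45, 2.57, 0.1, -0.03, 0, 0, 0], [45, 2.57, 0.2, -0.03, 0, 0, 0], [40, 2.57, 0.26, -0.03, 0, 0, 0], [35, 2.57, 0.26, -0.03, 0, 0, 0]])

```text
time_s: 9.37
tcp_pos: [539.0, -185.0, 133.2]
tool_rot: [0.487, -0.487, 0.513, -0.512]
wrist_force: [0.3, 0.8, -0.7]
opening: 37.7
```

```bash
python3 - <<'E'
from h import *
d=grab('wrist','w7'); crop(d,205,110,310,330,3,'w7c')
t,M,o=tool(); print(t,o['joint_velocities'].round(3))
delta((541,-184,73),Rdown(-2.75))
E
```

```text
[ 539.17676872 -184.01135582  133.55345296] [ 0.027 -0.009 -0.     0.001  0.004  0.006]
shift [-2.000e-03  2.018e+00  6.200e-02] rot [ 0.007 -0.023 -0.005] dist 60.58089605806757 rows 1.5
```

View pics/w7c.png

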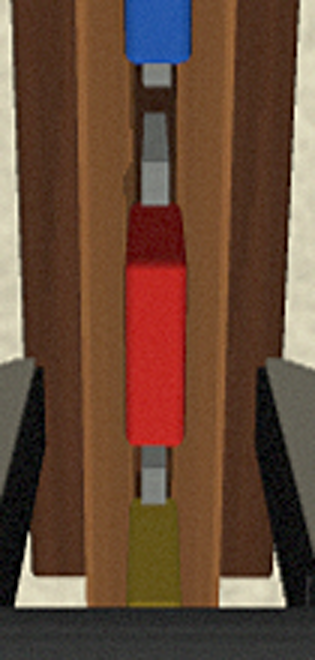

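```bash
python3 - <<'E'
from h import *
d=load('w7'); print(pix(d,257.2,197.3,114.5),pix(d,256.8,258.3,114.5))
E
```

```text
[ 541.86168405 -164.50175539  114.5       ] [ 539.75087717 -203.20796276  114.5       ]
```

carry_out(targets=[[35, 0, 1.0, 0.05, 0, 0, 0], [30, 0, 1.7, 0.05, 0, 0, 0], [26, 0, 1.95, 0.05, 0, 0, 0], [20, 0, 1.95, 0.05, 0, 0, 0]])

```text
time_s: 9.75
tcp_pos: [540.2, -182.6, 73.8]
tool_rot: [0.488, -0.488, 0.513, -0.511]
wrist_force: [-0.0, 1.1, 0.4]
opening: 23.3
```

carry_out(targets=[[12, 0.04, 0.0, 0.02, 0, 0, 0], [0, 0.04, 0.0, 0.02, 0, 0, 0], [0, 0.04, 0.0, 0.02, 0, 0, 0], [0, 0.04, 0.0, 0.02, 0, 0, 0], [0, 0.04, 0, 0.02, 0, 0, 0]])

```text
time_s: 10.17
tcp_pos: [542.2, -185.2, 77.0]
tool_rot: [-0.488, 0.487, -0.511, 0.513]
wrist_force: [-0.4, 1.8, 7.3]
opening: 11.7
```

```bash
python3 - <<'E'
from h import *
t,M,o=tool(); print(t,o['opening'],o['wrist_force'],o['time_s'])
print(M.T@(np.array([540.8,-183.85,0])-t))
delta((720,300,500),Rdown(27))
E
```

```text
[ 542.19793422 -185.20819221   77.0157168 ] 11.677815035609143 [-0.38990372  1.82445123  7.27274478] 10.1667
[-1.32610322 77.01160486 -1.63514751]
shift [-16.436 -14.096   5.164] rot [-0.024 -5.958  0.012] dist 667.7995718898339 rows 16.0
```

carry_out(targets=[[0, 0, -1.2, 0, 0, 0, 0], [0, 0, -2.4, 0, 0, 0, 0], [0, -1, -3.6, 0.4, 0, -1, 0], [0, -16.4, -14.1, 5.16, 0, -5.96, 0], [0, -16.4, -14.1, 5.16, 0, -5.96, 0], [0, -16.4, -14.1, 5.16, 0, -5.96, 0], [0, -16.4, -14.1, 5.16, 0, -5.96, 0], [0, -16.4, -14.1, 5.16, 0, -5.96, 0], [0, -16.4, -14.1, 5.16, 0, -5.96, 0], [0, -16.4, -14.1, 5.16, 0, -5.96, 0]])

```text
time_s: 11.0
tcp_pos: [636.6, 71.2, 340.2]
tool_rot: [0.603, -0.603, 0.369, -0.37]
wrist_force: [0.2, -0.9, -0.9]
opening: 12.0
```

```bash
python3 - <<'E'
from h import *
delta((720,300,500),Rdown(27))
E
```

```text
shift [-5.53  -5.325  5.946] rot [-0.009  0.002  0.004] dist 291.3120325518716 rows 7.0
```

carry_out(targets=[[0, -5.3, -5.1, 5.7, 0, 0, 0], [0, -5.3, -5.1, 5.7, 0, 0, 0], [0, -5.3, -5.1, 5.7, 0, 0, 0], [0, -5.3, -5.1, 5.7, 0, 0, 0], [0, -5.3, -5.1, 5.7, 0, 0, 0], [0, -5.3, -5.1, 5.7, 0, 0, 0], [0, -5.3, -5.1, 5.7, 0, 0, 0], [0, -5.3, -5.1, 5.7, 0, 0, 0]])

```text
time_s: 11.67
tcp_pos: [717.5, 293.1, 493.1]
tool_rot: [0.604, -0.603, 0.368, -0.369]
wrist_force: [0.6, -1.2, -0.4]
opening: 11.7
```

```bash
python3 - <<'E'
from h import *
t,M,o=tool(); print(t,o['opening'],o['wrist_force'],o['time_s'])
d=grab('scene','s8')
p=proj(d,t-[0,0,50]); print(p); u,v=map(int,p)
crop(d,u-28,v-20,u+28,v+20,14,'s8c')
d=grab('wrist','w8'); crop(d,190,200,320,384,4,'w8c')
delta((720,300,500),Rdown(27))
E
```

```text
[717.4927673  293.10374308 493.10596279] 11.72254672180886 [ 0.62141112 -1.22441061 -0.43555829] 11.6667
(np.float64(294.7873927685261), np.float64(194.30727361822886))
shift [-0.263 -0.303  0.243] rot [0.002 0.015 0.001] dist 14.07693904973138 rows 0.3
```

View pics/s8c.png

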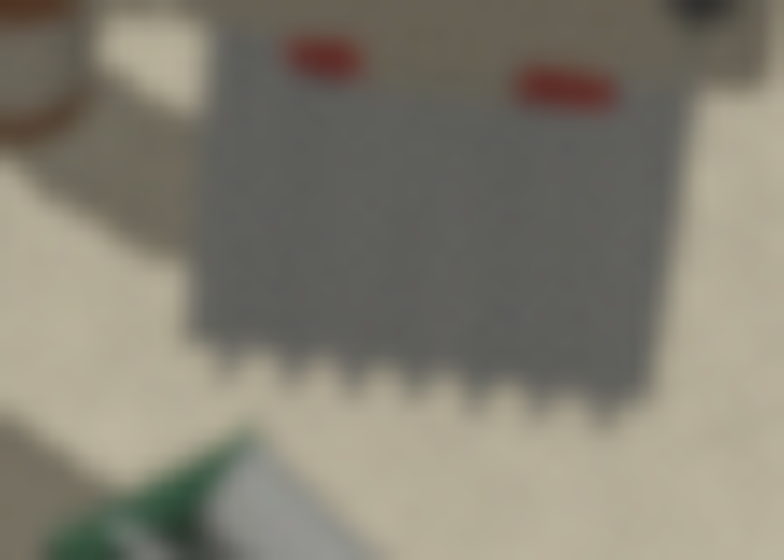

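View pics/w8c.png

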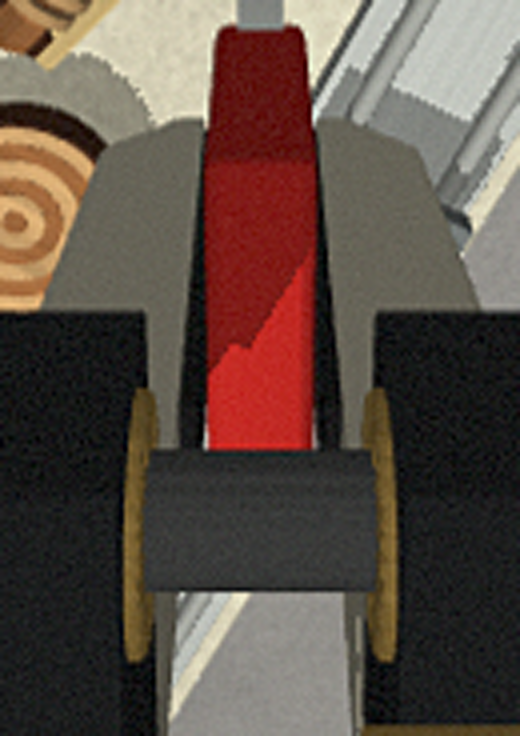

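Red shows 7 teeth (crop x 225…605, 63 px apart on a 460 px blade), about 8 mm: matches the spindle. Now I'll find the leaf's place in the tool frame from the grip's far edge (wrist row ~239).

```bash
python3 - <<'E'
from h import *
d=load('w8'); w=load('wrist0')
t0=np.array([164.894,-654.555,218.646]); 
# camera in tool from start (commanded start pose vs measured)
t,M,o=tool()
T=np.eye(4)
q=R.from_quat([-0.087,0.702,-0.701,0.087]).as_matrix(); 
# tool frame at image time: use camera pose -> tool transform from w0
M0=np.array([[-0.970,0,0.244],[-0.244,0.001,-0.970],[0,-1,-0.001]]);T0=np.eye(4);T0[:3,:3]=M0;T0[:3,3]=[164.837,-654.407,218.1]
C=np.linalg.inv(T0)@w['pose']; print(C[:3,3])
f,cx,cy=K(d)
def tl(u,v,dep=None):
    dep=np.median(d['depth'][int(v)-1:int(v)+2,int(u)-2:int(u)+3]) if dep is None else dep
    return (C@np.r_[(u-cx)/f*dep,(v-cy)/f*dep,dep,1])[:3].round(1)
col=190+262/4
for v in (209,225,236,240,243,250,270,290,308): print(v,tl(col,v),d['depth'][v,int(col)])
# current camera rel. tool by measured
Tn=np.eye(4);Tn[:3,:3]=M;Tn[:3,3]=t; print((np.linalg.inv(Tn)@d['pose'])[:3,3])
E
```

```text
[ -83.44730229 -165.44503555    0.39008431]
209 [-21.4  -0.8   0.8] 175.3975
225 [-21.4 -21.3   0.8] 156.0386
236 [-21.5 -33.3   0.7] 144.92549
240 [-20.9 -35.9   0.7] 142.74922
243 [-20.  -36.8   0.7] 141.62529
250 [-17.  -37.2   0.7] 142.31793
270 [ -7.4 -36.8   0.8] 144.83011
290 [  2.  -37.4   0.8] 147.63478
308 [ 11.4 -37.1   0.8] 151.18015
[ -84.17671002 -166.32467574    0.51479482]
```

```bash
python3 - <<'E'
from h import *
t,M,o=tool(); print(t)
delta((549.5,215.1,200),Rdown(-17.07))
E
```

```text
[717.08680133 289.65989428 490.902984  ]
shift [-0.33   9.698 -6.104] rot [1.000e-03 8.829e+00 1.000e-03] dist 343.90268959982086 rows 8.2
```

carry_out(targets=[[0, -0.33, 9.7, -6.1, 0, 8.83, 0], [0, -0.33, 9.7, -6.1, 0, 8.83, 0], [0, -0.33, 9.7, -6.1, 0, 8.83, 0], [0, -0.33, 9.7, -6.1, 0, 8.83, 0], [0, -0.33, 9.7, -6.1, 0, 8.83, 0], [0, -0.33, 9.7, -6.1, 0, 8.83, 0], [0, -0.33, 9.7, -6.1, 0, 8.83, 0], [0, -0.33, 9.7, -6.1, 0, 8.83, 0], [0, -0.33, 9.7, -6.1, 0, 8.83, 0], [0, -0.33, 9.7, -6.1, 0, 8.83, 0]])

```text
time_s: 12.6
tcp_pos: [542.9, 211.1, 191.6]
tool_rot: [0.416, -0.423, 0.57, -0.568]
wrist_force: [-0.8, -0.4, -1.1]
opening: 11.7
```

```bash
python3 - <<'E'
from h import *
t,M,o=tool(); print(t,o['joint_velocities'].round(3),o['time_s'])
delta((549.5,215.1,200),Rdown(-17.07))
E
```

```text
[542.88881764 211.14480375 191.64414391] [ 0.004  0.041 -0.183  0.003  0.066  0.004] 12.6
shift [-0.189 -0.281  0.169] rot [ 0.101 -0.028  0.076] dist 11.365370237072252 rows 0.3
```

Let it settle with two hold rows, then look again.

carry_out(targets=[[0, 0, 0, 0, 0, 0, 0], [0, 0, 0, 0, 0, 0, 0]])

```text
time_s: 12.77
tcp_pos: [549.4, 213.9, 201.9]
tool_rot: [-0.42, 0.419, -0.569, 0.569]
wrist_force: [0.0, -0.7, 0.0]
opening: 12.3
```

```bash
python3 - <<'E'
from h import *
t,M,o=tool(); print(t,o['joint_velocities'].round(3),o['time_s'])
delta((549.5,215.1,200),Rdown(-17.07))
d=grab('wrist','w9'); crop(d,190,0,320,384,2,'w9a'); crop(d,215,20,300,210,4,'w9c')
t,M,o=tool(); print(t)
E
```

```text
[549.39669698 213.92331681 201.85446782] [ 0.005  0.015 -0.045  0.002  0.002  0.003] 12.7667
shift [-0.038  0.062 -0.008] rot [-0.02  -0.023 -0.014] dist 2.198705472403118 rows 0.1
[549.95898717 214.28844885 202.4322222 ]
```

View pics/w9.png

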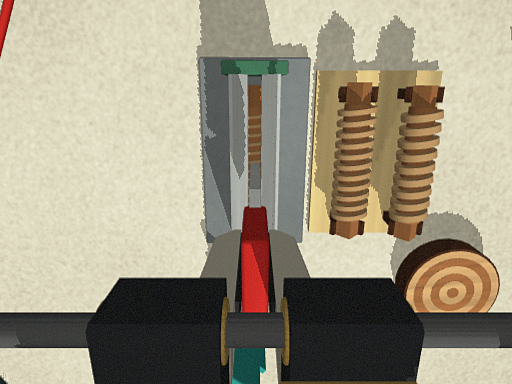

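View pics/w9c.png

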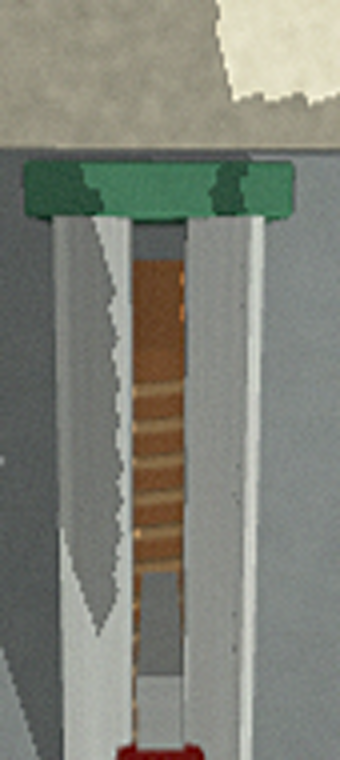

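```bash
python3 - <<'E'
from h import *
d=load('w9'); im=d['image'].astype(float).sum(2)
prof=np.array([im[v,250:259].mean() for v in range(100,200)]); print(prof.astype(int))
from scipy.signal import find_peaks
p,_=find_peaks(prof[:64],prominence=25,distance=5); c=[]
for i in p:
    w=np.clip(prof[i-3:i+4]-prof[i-3:i+4].min(),0,None); c.append(100+i-3+(w*np.arange(7)).sum()/w.sum())
c=np.array(c); print(c.round(2))
W=np.array([pix(d,254.7,v,63) for v in c]); print(W.round(1))
y=np.array([0.2935,0.956]); print(W[:,:2]@y, 'old mid crest',np.array([551.9,220.0])@y, 'target groove',np.array([550.7,216.2])@y)
t=np.array([549.96,214.29,202.4])
print('tcp along',t[:2]@y)
# blade end corner positions
for v in (160,162,164,166,170,180,186,188,192,196): print(v,d['depth'][v,255],pix(d,255,v).round(1),(pix(d,255,v)[:2]@y).round(1))
E
```

```text
[205 207 208 211 208 206 207 221 229 228 231 229 230 232 224 235 294 311
 288 238 227 225 232 227 225 284 312 298 247 224 227 230 228 229 275 309
 300 245 226 228 229 233 226 281 312 298 242 224 229 229 226 232 291 314
 277 239 222 228 229 221 246 299 306 300 295 295 297 296 295 297 305 304
 304 307 304 300 302 304 301 301 303 305 300 304 303 304 300 299 280 397
 424 407 406 412 416 419 418 413 410 415]
[117.04 126.2  135.24 144.09 152.95]
[[566.2 265.6  63. ]
 [563.9 258.   63. ]
 [561.5 250.4  63. ]
 [559.2 242.8  63. ]
 [556.8 235.1  63. ]]
[420.05437485 412.111486   404.15767214 396.2438372  388.20304106] old mid crest 372.30264999999997 target groove 368.31764999999996
tcp along 366.2745
160 312.20065 [555.1 228.5  61.5] 381.4
162 312.26297 [554.6 226.8  62. ] 379.6
164 227.08725 [559.4 243.7 145.7] 397.2
166 222.03604 [559.4 243.6 151. ] 397.1
170 213.10912 [559.3 243.3 160.5] 396.8
180 189.75171 [559.3 243.7 184.8] 397.2
186 180.1503 [559.1 243.3 195. ] 396.7
188 176.60487 [559.1 243.4 198.7] 396.8
192 176.46315 [558.6 241.5 199.4] 394.8
196 176.61615 [558.  239.6 199.9] 392.8
```

carry_out(targets=[[0, -0.02, 0.6, 0, 0, 0, 0], [0, -0.02, 1.2, 0, 0, 0, 0], [0, -0.02, 1.7, 0, 0, 0, 0], [0, -0.02, 2.0, 0, 0, 0, 0], [0, -0.02, 2.0, 0, 0, 0, 0], [0, -0.02, 2.0, 0, 0, 0, 0]])

```text
time_s: 13.32
tcp_pos: [549.6, 215.1, 140.8]
tool_rot: [-0.42, 0.42, -0.569, 0.569]
wrist_force: [-0.0, -0.4, 0.1]
opening: 12.1
```

```bash
python3 - <<'E'
from h import *
t,M,o=tool(); y=np.array([0.2935,0.956]);x=np.array([.956,-.2935])
print(t,'along',t[:2]@y,'lat',t[:2]@x-np.array([549.5,215.1])@x,o['wrist_force'],o['joint_velocities'].round(3),o['time_s'])
d=grab('wrist','w10')
for v in (150,156,160,164,168,172,176,180,186,192): print(v,d['depth'][v,255],pix(d,255,v).round(1),(pix(d,255,v)[:2]@y).round(1))
crop(d,190,40,320,230,4,'w10c')
E
```

```text
[549.63375421 215.11060768 140.84872055] along 366.9632478047184 lat 0.12475566947341576 [-0.03119433 -0.37935896  0.08651893] [ 0.003 -0.012 -0.017  0.001  0.003  0.001] 13.3167
150 246.2032 [561.1 249.9  63. ] 403.6
156 253.83702 [559.5 244.4  56.8] 397.9
160 249.91518 [558.9 242.5  61.5] 395.9
164 227.58943 [559.5 244.7  84.2] 398.2
168 217.30101 [559.5 244.7  95. ] 398.1
172 208.584 [559.4 244.4 104.2] 397.9
176 199.5492 [559.4 244.5 113.6] 397.9
180 190.56316 [559.4 244.7 122.9] 398.1
186 179.6589 [559.4 244.7 134.4] 398.1
192 175.98163 [558.8 242.9 138.8] 396.2
```

View pics/w10c.png

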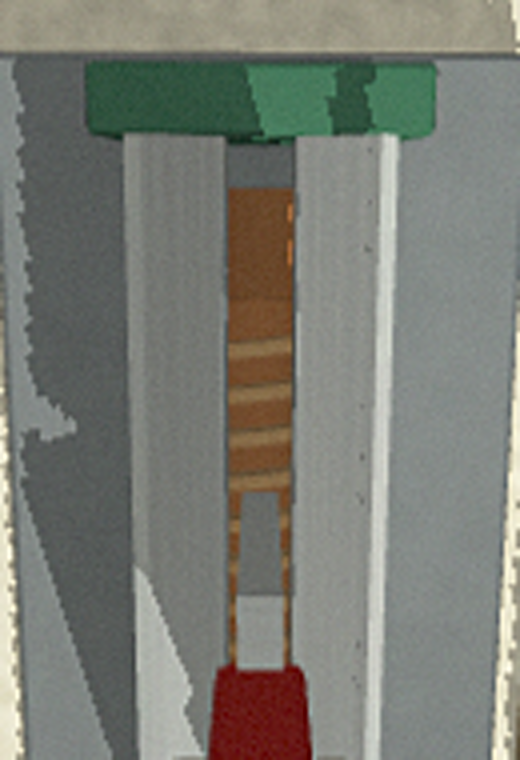

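carry_out(targets=[[0, 0, 0.25, 0, 0, 0, 0], [0, 0, 0.35, 0, 0, 0, 0], [0, 0, 0.4, 0, 0, 0, 0], [0, 0, 0.4, 0, 0, 0, 0]])

```text
time_s: 13.7
tcp_pos: [549.1, 215.0, 128.0]
tool_rot: [0.42, -0.42, 0.569, -0.569]
wrist_force: [0.0, -0.6, 1.3]
opening: 11.8
```

```bash
python3 - <<'E'
from h import *
t,M,o=tool(); y=np.array([0.2935,0.956])
print(t,'along',t[:2]@y,o['wrist_force'],o['time_s'])
E
```

```text
[549.13334134 215.01578224 128.03103421] along 366.7257235083823 [ 0.03911919 -0.57062803  1.25287284] 13.7
```

carry_out(targets=[[0, 0, 0.04, 0, 0, 0, 0], [0, 0, 0.06, 0, 0, 0, 0], [0, 0, 0.06, 0, 0, 0, 0]])

```text
time_s: 13.95
tcp_pos: [549.3, 215.0, 126.6]
tool_rot: [-0.42, 0.42, -0.569, 0.569]
wrist_force: [0.2, -0.8, -0.5]
opening: 11.7
```

carry_out(targets=[[0, 0, 0.03, 0, 0, 0, 0], [0, 0, 0.04, 0, 0, 0, 0], [0, 0, 0.04, 0, 0, 0, 0]])

```text
time_s: 14.2
tcp_pos: [549.3, 215.0, 125.3]
tool_rot: [0.42, -0.42, 0.569, -0.569]
wrist_force: [-0.7, 0.0, -0.5]
opening: 12.3
```

```bash
python3 - <<'E'
from h import *
d=grab('wrist','w11'); t,M,o=tool(); print(t,o['wrist_force'])
crop(d,190,40,320,230,4,'w11c')
y=np.array([0.2935,0.956])
g=[pix(d,255,v) for v in (255,265,275,290)]; print('grip top z',[p[2].round(1) for p in g])
print([ (pix(d,255,v)[:2]@y).round(1) for v in (168,176,180,184)])
E
```

```text
[549.29307831 215.02184837 125.37028642] [-0.59816796  0.15411786 -1.10566946]
grip top z [np.float64(162.2), np.float64(162.3), np.float64(161.8), np.float64(163.1)]
[np.float64(398.1), np.float64(397.6), np.float64(397.9), np.float64(398.0)]
```

View pics/w11c.png

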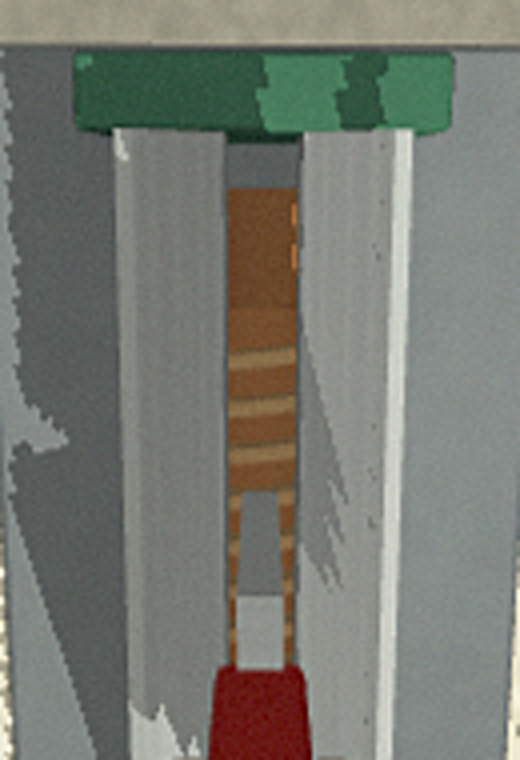

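No resistance, and the grip top at z ≈ 162.3 (home would be 162.5). One last slight lowering, then release.

carry_out(targets=[[0, 0, 0.02, 0, 0, 0, 0], [0, 0, 0.02, 0, 0, 0, 0]])

```text
time_s: 14.42
tcp_pos: [549.3, 215.0, 124.7]
tool_rot: [0.42, -0.42, 0.569, -0.569]
wrist_force: [-1.0, 0.8, -1.0]
opening: 11.8
```

carry_out(targets=[[16, 0, 0.02, 0, 0, 0, 0], [24, 0, 0.02, 0, 0, 0, 0], [40, 0, 0.02, 0, 0, 0, 0], [40, 0, 0.02, 0, 0, 0, 0], [40, 0, 0.02, 0, 0, 0, 0], [50, 0, -0.3, 0, 0, 0, 0], [60, 0, -1.2, 0, 0, 0, 0], [60, 0, -2.4, 0, 0, 0, 0], [60, 0, -3.4, 0, 0, 0, 0], [60, 0, -3.4, 0, 0, 0, 0]])

```text
time_s: 15.25
tcp_pos: [550.8, 215.6, 234.5]
tool_rot: [-0.423, 0.417, -0.568, 0.57]
wrist_force: [0.6, -0.1, 1.4]
opening: 59.7
```

```bash
python3 - <<'E'
from h import *
t,M,o=tool(); print(t,o['wrist_force'],o['opening'],o['time_s'])
d=grab('wrist','w12'); crop(d,190,40,320,250,3.5,'w12c')
s=grab('scene','s12'); crop(s,220,185,345,305,6,'s12c')
E
```

```text
[550.75596342 215.55752661 234.46837564] [ 0.63370293 -0.07170129  1.41801309] 59.68683596945317 15.25
```

View pics/w12.png

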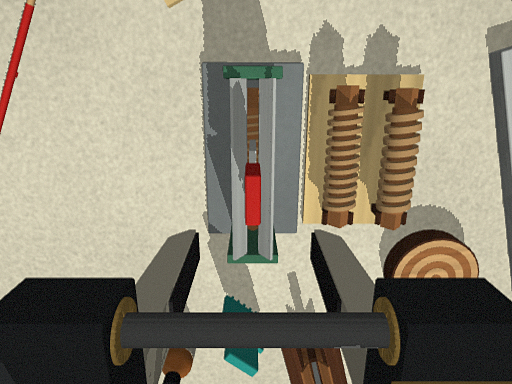

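View pics/s12c.png

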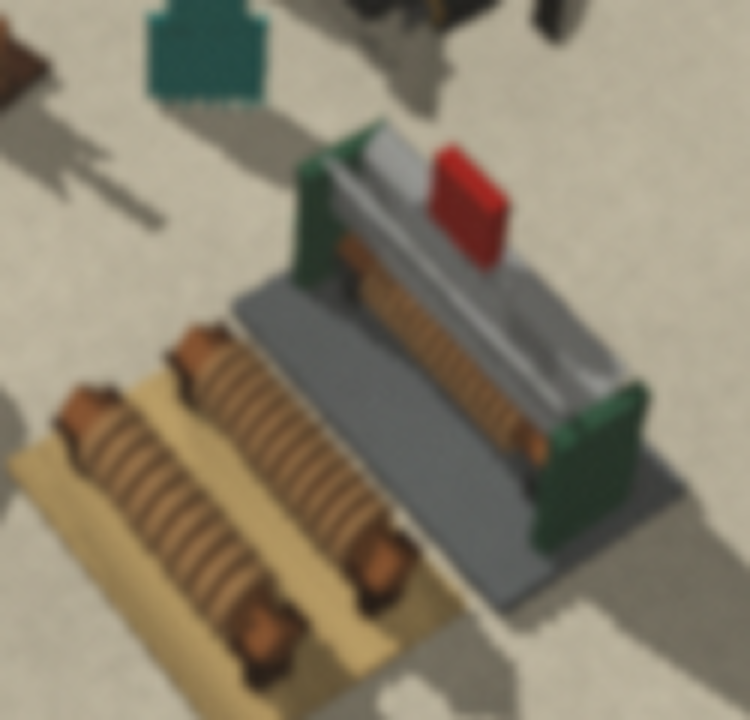

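Red stands in the guide at (253,195) in the wrist view, roughly upright. I'll check its height and tilt.

carry_out(targets=[[60, 0, 0, 0, 0, 0, 0], [60, 0, 0, 0, 0, 0, 0], [60, 0, 0, 0, 0, 0, 0]])

```text
time_s: 15.6
tcp_pos: [548.9, 214.9, 225.6]
tool_rot: [0.419, -0.421, 0.569, -0.569]
wrist_force: [-0.0, 0.3, -0.4]
opening: 59.5
```

```bash
python3 - <<'E'
from h import *
d=grab('wrist','w13'); s=grab('scene','s13'); tp=grab('top','t13')
y=np.array([0.2935,0.956]); im=d['image'].astype(int)
m=(im[...,0]>170)&(im[...,1]<80)&(im[...,2]<80); m[:, :200]=0; m[:,320:]=0
v,u=np.where(m); P=np.array([pix(d,a,b) for a,b in zip(u,v)]); print('red top z',np.median(P[:,2]),np.percentile(P[:,2],[5,95]),'centre',np.median(P[:,:2],0),'along',(P[:,:2]@y).min(),(P[:,:2]@y).max(), 'rows',v.min(),v.max(),'cols',u.min(),u.max())
# z trend along length (tilt in slot plane)
print('slope deg',np.degrees(np.polyfit(P[:,:2]@y,P[:,2],1)[0]))
# reference: same-camera z of known items: table, post tops(100)
print('post top z',[pix(d,a,b)[2].round(1) for a,b in((240,71),(250,71),(265,71))],'table',[pix(d,a,b)[2].round(1) for a,b in((120,100),(150,200))])
t=np.array([550,215,0]); print('expected px of home grip-top centre in wrist', proj(d,[*( P[:,:2].mean(0)),162.5]))
crop(s,220,185,345,305,6,'s13c'); crop(tp,150,120,400,240,3.1,'t13c'); crop(d,200,130,300,260,5,'w13c')
E
```

```text
red top z 161.7696384297213 [160.80031169 162.79875745] centre [550.4692805  216.54074843] along 348.4265746857982 449.7882318761598 rows 178 227 cols 249 263
slope deg 45.18659732792748
post top z [np.float64(98.9), np.float64(100.5), np.float64(100.2)] table [np.float64(-0.9), np.float64(-1.8)]
expected px of home grip-top centre in wrist (np.float64(255.66514629072392), np.float64(201.89251840613338))
```

View pics/w13c.png

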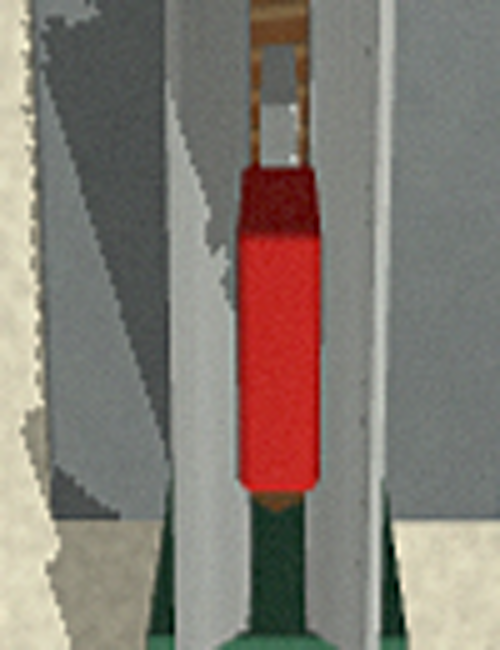

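View pics/s13.png

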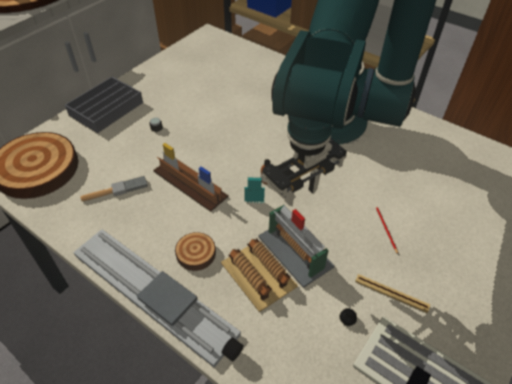

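```bash
python3 - <<'E'
from h import *
d=load('w13'); y=np.array([0.2935,0.956]); P=np.array([pix(d,a,b) for b in range(180,226) for a in range(251,262)])
k=abs(P[:,2]-161.8)<4; print('slope deg',np.degrees(np.arctan(np.polyfit(P[k,:2]@y,P[k,2],1)[0])),k.sum())
finish_job()
E
```

```text
slope deg -0.003482378768548488 502
the job is handed in; nothing more can be done
```

The red leaf fits. It is standing fully home on the thread in the guide, let go, and the job was handed in at about 15.7 s.

- **Pitches:** The wrist camera showed 13 spindle crests through the slot, 7.99 mm apart, so 8 mm pitch. I pulled the blue leaf and measured it at about 10 mm in the scene camera. It went back upright into its own pocket without being tried on the thread. The red leaf measured about 8 mm (7 teeth). I never touched the yellow leaf.
- **Fit:** I lined the red teeth up with the measured grooves and lowered the leaf in small steps. The wrist force stayed within about 1.3 N, around its noise level.
- **Last checks after letting go:** The grip top was at z ≈ 161.8 mm. Fully home would be 162.5 and not meshed about 168, so the teeth are in to within the camera's error. It shows no tilt along the slot. The gripper was about 60 mm above the leaf. In the final scene picture blue and yellow stand in the rack, and the other things on the table look unmoved.
- **Disagreements:** A first tilt calculation gave 45°, which came from stray depth pixels; repeated without them it gave 0.0°. Measured arm positions wandered by 1–3 mm while settling, so I took the alignment from camera measurements relative to the leaf. While I was gripping red in the rack, the wrist force briefly read 7 N.

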